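# Close the vacuum pot and its vent plug

## Task

The vacuum pot's round cover stands on edge on the drying mat: tip it over where it stands with a light push, without lifting it, so that it lies flat with its knob up. Then pick it up by the knob and set it down gently, flat and centred, over the pot's mouth. Last, turn the T-bar vent plug clockwise (seen from above) until it goes snug, without forcing it past that, and leave the other labware alone.

Things in the scene. Friction and masses are not known exactly. Their poses are not given: they have to be found in the camera images.
- cover_mid (a point): Centre of the loose cover's disc: aluminium, 76 mm across, 14 mm thick, about 0.25 kg, a round black knob on one face, a 44 mm wide straight tab on the rim (edge 40 mm from this centre). It stands upright on the tab, 78 mm tall. x = disc axis, out of the knob face (level at the start, any heading; up once it lies knob-up, centre 10 mm above the bench); z = from tab to far rim (up at the start).
- cover_knob (a point): Centre of the cover's knob, 20 mm from the disc's centre along x; axes as cover_mid. The knob is a cylinder 22 mm in diameter, 24 mm out of the face.
- pot_mouth (a point): Centre of the vacuum pot's mouth on its top rubber seal, 62 mm above the bench. Fixed steel pot, 84 mm outer diameter, 58 mm mouth, at one end of a dark base plate 115 x 245 x 10 mm; the cover simply lies on the flat seal, its disc centre then 7 mm above this point. z up; the vent plug stands 125 mm away along this y axis.
- plug_bar (a point): Centre of the vent plug's steel T-bar, 70 mm above the bench, on its vertical turning axis. Bar 46 mm long (its x), 10 mm thick (y), 24 mm tall (z up); the steel port under it is 32 mm across, top 45 mm above the bench. Clockwise from above it turns loosely (about 0.02 N m) for an unknown 0.35 to 1.0 rad before the taper bites. It does not sink.
- taper (a joint): How far the plug is wound up since its taper began to bite, rad: 0 while it turns loosely, then it grows one to one with the bar. Turning it then takes 0.27 N m plus 0.4 N m per rad; held still it pushes back with only the 0.4 N m per rad, and let go it stays put. Snug is 0.10 to 0.60; more is over-tightened.
- cover: The same cover; origin at the middle of the tab's straight edge (mid thickness), axes as cover_mid. A push under 1 N near its top on the knob face tips it onto its plain face; past about 9 degrees of lean it falls by itself. The grey mat under it is fixed, 260 x 240 x 3 mm.
- jar: Bystander: amber glass jar, 60 mm in diameter, 85 mm tall, origin under its centre.
- tipbox: Bystander: grey box with a clear lid, 88 x 123 x 64 mm, origin under its centre.
- beaker: Bystander: glass beaker, 66 mm in diameter, 80 mm tall, origin under its centre.

How it is judged (in metres and radians):
On the way, in this order (a step that is already met when the one before it is completed fails the run):
1. the cover has been tipped over where it stood and lies flat on its plain face, knob up, untouched (angle between cover_mid's own x axis and vertical below 0.12 rad and height (world z) of cover_mid below 0.018 m and distance of cover_mid from where it was at the start of the episode below 0.12 m and linear speed of cover below 0.03 m/s and contact force between the fingers and cover below 0.1 N), for 0.2 s.
2. the cover lies flat and centred on the pot's mouth, released (angle between cover_mid's own x axis and vertical below 0.12 rad and horizontal distance between cover_mid and pot_mouth below 0.01 m and z of cover_mid in the frame of pot_mouth between 0.003 and 0.011 m and linear speed of cover below 0.03 m/s and contact force between the fingers and cover below 0.1 N), for 0.2 s.
3. the vent plug is snug (value of joint taper above 0.1 rad), for 0.1 s.
At the end, for the whole second after the job is handed in: The cover rests flat on the pot's seal, knob up, its centre within 10 mm of the mouth's centre, and the vent plug is snug: wound 0.10 to 0.60 rad into its taper (angle between cover_mid's own x axis and vertical below 0.12 rad and horizontal distance between cover_mid and pot_mouth below 0.01 m and z of cover_mid in the frame of pot_mouth between 0.003 and 0.011 m and linear speed of cover below 0.03 m/s and value of joint taper between 0.1 and 0.6 rad); the robot touches nothing.
It fails at once if the cover was lifted by more than about 15 mm while still on edge (angle between cover_mid's own x axis and vertical above 0.7 rad and height (world z) of cover_mid above 0.058 m).
It fails at once if the cover on edge was pushed or squeezed with more than 20 N (angle between cover_mid's own x axis and vertical above 0.7 rad and contact force between the fingers and cover above 20 N).
It fails at once if the cover was dropped from more than about 10 mm (height (world z) of cover_mid above 0.055 m and contact force between the fingers and cover below 0.05 N and linear speed of cover above 0.45 m/s).
It fails at once if the vent plug was over-tightened (past 0.60 rad into its taper) (value of joint taper above 0.6 rad).
It fails at once if a bystander was moved by more than 30 mm or tipped ((distance of jar from where it was at the start of the episode above 0.03 m or angle between jar's own z axis and vertical above 0.35 rad) or (distance of tipbox from where it was at the start of the episode above 0.03 m or angle between tipbox's own z axis and vertical above 0.35 rad) or (distance of beaker from where it was at the start of the episode above 0.03 m or angle between beaker's own z axis and vertical above 0.35 rad)).
It also fails if it takes over 61 s, if anything falls off the work surface, if the arm or the gripper's body presses on something with over 40 N, if the wrist force passes 120 N, or if a joint passes its speed limit or range.

## Robot

A 6-joint arm with a two-finger parallel gripper is mounted at the origin on the work surface. World frame = base frame: x ahead of the robot, y to its left, z up, the work surface at z = 0. Lengths are in mm, angles in rad, forces in N, time in s.
With the tool pointing down it reaches from about 350 to 875 mm from the base axis. Payload 15.5 kg.
Tool frame: the origin (TCP) lies at the very end of the fingers, on their centre line; the grasp point (between the pads) lies behind it (env.hold_point_z is the z of the grasp point in the tool frame, in mm); z points along the fingers, y is the direction in which the jaws open and shut (so a half turn about z gives the same grasp; the last joint's range is limited). The gripper opens to 85 mm and grips with 20 to 120 N. Pads are 22 mm wide; open, the fingers measure 114 mm over their backs; the gripper's body (76 mm by 85 mm) begins 54 mm behind the grasp point. The pads swing forward as they close: fully open they stand 13 mm farther back than shut.
Start: joints at [-1.415, 0.494, 1.345, -0, 1.302, -0.096], TCP at [155.113, -605.447, 231.277] pointing down, gripper open.
Joint ranges: [-2.91, 2.91], [-0.82, 2.16], [0.22, 2.67], [-1.22, 4.37], [0.12, 2.79], [-3.08, 3.08]. Speed limits (rad/s): [1.89, 1.89, 2.57, 3.01, 3.01, 3.01].

## Interface

Orientations are given as [roll, pitch, yaw] about the fixed x, y, z axes, in that order (R = Rz(yaw) Ry(pitch) Rx(roll)).
In Python, from workcell import env gives the robot as it stands.
- The arm moves only by the shell command python3 -m crank 'ROWS'. ROWS is JSON, a list of rows, each a list of 5 numbers: the shift along the tool's x, y, z in m, then the turn about the tool's z in degrees, then the opening, from 0 (shut) to 1 (fully open). In form: [[tx, ty, tz, turn, claw], ...]. A call has 1 to 20 rows; each row shifts and turns the commanded pose from where the row before left it, along the tool's axes as they then stand; what a row does not reach is not made up. A row lasts 1/12 s, in which the tool goes at most 41.7 mm and 7.16 degrees, less where a joint would pass 70% of its speed; a pose out of reach is approached as far as the arm can. A call with a gripper value outside its range is refused whole. The fingers move at their own pace and stop on an object; the grip force is fixed at half the most. Time passes only in rows, so rows that do not move let the fingers close. It gives the time, the measured TCP pose, the force and the opening at its end, in the units of the state.
- env.read_state(): the state, without advancing time (a new reading comes with each control period).
- env.capture(name): name is "scene" or "top" or "wrist"; returns a dict with "pixels" (384x512x3 uint8, blue, green, red), "vfov" (degrees; the focal length in pixels is half the picture's height over the tangent of half this angle, whatever the lens; pixels are square), "cx", "cy" (the principal point, pixels), "world_from_camera" (4x4, takes a point from camera to world coordinates); the wrist camera has in their place "mount" (4x4, takes a point from camera to tool coordinates, whose origin is the TCP and whose axes are the flange's). Camera axes: x right, y down, z forward; pixel columns grow to the right and rows downward; lengths in mm; the calibration is good to about 2 mm. A picture is of the moment at which its call begins: read the wrist's pose just before it. There is no depth.
- env.hand_in(): hands the job in, once; it reports no verdict.
The state is a dict: "clock": time; "qpos": joint angles; "joint_vel": joint speeds; "tau": joint torques, N m; "position": TCP position; "tcp_rot": TCP orientation; "wrist_force": force on the tool from outside, world axes, zero at the start; "ft_torque": the same for the moment, N m; "finger_gap": opening from 0.0 (shut) to 1.0 (fully open).
Only numpy, scipy, OpenCV 4.12 (cv2) and the standard library are available. Lean on these libraries where they do the work, as an engineer would, in place of code of your own. Each camera call takes 0.05 s, during which the arm holds its last target.

## Working session

There is one attempt and no reset: what is moved stays moved. The work goes in short steps, Python scripts to look and compute and a shell command to move; the robot and the scene stay as the last step left them, time stands still between calls to the robot, and variables do not carry over. Pictures are saved under pics/ and viewed, and the job is handed in when it is done.

```bash
ls; mkdir -p pics; python3 - <<'E'
from workcell import env
import cv2
print(env.read_state(), env.hold_point_z)
for n in ["scene","top","wrist"]:
    c=env.capture(n); cv2.imwrite(f"pics/{n}0.png",c["pixels"])
    print(n,c["vfov"],c["cx"],c["cy"],c.get("world_from_camera",c.get("mount")))
E
```

```text
pics
{'clock': 0.0, 'qpos': array([-1.41552282e+00,  4.94207318e-01,  1.34616688e+00,  2.04846287e-05,
        1.30247672e+00, -9.55170765e-02]), 'joint_vel': array([ 0.00029098,  0.00037717,  0.00010213, -0.0001496 , -0.00142473,
       -0.00061904]), 'tau': array([-8.82265682e-03, -8.82182622e+01, -3.83870065e+01, -9.70758083e-04,
        1.02597009e-02,  3.47995774e-05]), 'position': array([ 155.04763877, -605.07910191,  230.67312926]), 'tcp_rot': array([-3.14034200e+00, -1.39658488e-04,  2.50785056e-01]), 'wrist_force': array([-0.73989834, -0.1360405 , -0.22439808]), 'ft_torque': array([ 0.07291314, -0.04875076,  0.01656794]), 'finger_gap': 1.005437227052134} -18.700000000000003
scene 42.80726079010802 255.15164310583867 183.00989654816766 [[ 5.91671704e-01  6.84369983e-01 -4.26101304e-01  1.04216181e+03]
 [ 8.06175668e-01 -5.00749849e-01  3.15167227e-01 -3.30138293e+02]
 [ 2.32082658e-03 -5.29988034e-01 -8.48001945e-01  9.14041899e+02]
 [ 0.00000000e+00  0.00000000e+00  0.00000000e+00  1.00000000e+00]]
top 56.9470832770539 255.6089487271508 189.6552379648528 [[ 2.24664541e-02 -9.96494375e-01  8.05867178e-02  5.43731638e+02]
 [-9.98923746e-01 -2.56466274e-02 -3.86471310e-02  8.38883521e+00]
 [ 4.05784262e-02 -7.96317220e-02 -9.95998082e-01  9.05022301e+02]
 [ 0.00000000e+00  0.00000000e+00  0.00000000e+00  1.00000000e+00]]
wrist 59.37294817758261 263.29472879711693 191.6493333072408 [[-4.57247255e-04 -9.58313781e-01 -2.85717498e-01  7.38095978e+01]
 [ 9.99999780e-01 -5.75473157e-04  3.29824750e-04  3.69116805e-02]
 [-4.80498354e-04 -2.85717285e-01  9.58313833e-01 -1.43344616e+02]
 [ 0.00000000e+00  0.00000000e+00  0.00000000e+00  1.00000000e+00]]
```

View pics/scene0.png

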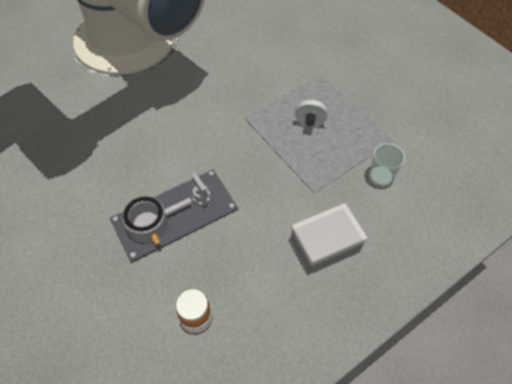

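View pics/top0.png

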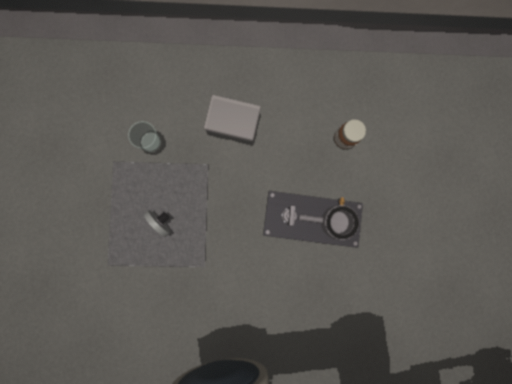

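View pics/wrist0.png

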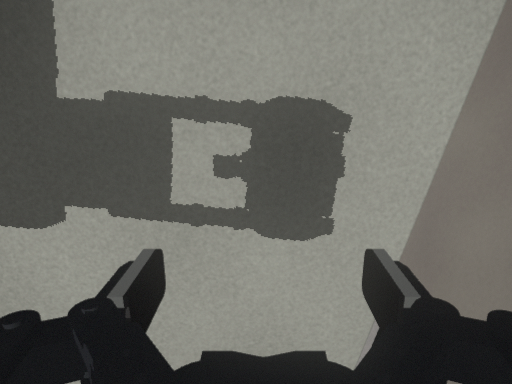

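The scene shows the pot and base plate at scene (145,215), the plug at (200,190), the cover on its mat at (312,108) with its knob facing the camera, the beaker at (385,165), the tipbox at (328,235) and the jar at (193,308). Next I'll take zoomed crops.

```bash
cat > h.py <<'E'
import numpy as np, cv2
from workcell import env
from scipy.spatial.transform import Rotation as Ro
def cam(name, st=None):
    if name=="wrist": st=env.read_state()
    c=env.capture(name)
    if name=="wrist":
        T=np.eye(4); T[:3,:3]=Ro.from_euler("xyz",st["tcp_rot"]).as_matrix(); T[:3,3]=st["position"]
        c["W"]=T@np.array(c["mount"])
    else: c["W"]=np.array(c["world_from_camera"])
    c["f"]=384/2/np.tan(np.radians(c["vfov"])/2)
    return c
def onplane(c,u,v,z):
    d=c["W"][:3,:3]@np.array([(u-c["cx"])/c["f"],(v-c["cy"])/c["f"],1]); o=c["W"][:3,3]
    return o+d*(z-o[2])/d[2]
def proj(c,p):
    q=c["W"][:3,:3].T@(np.asarray(p,float)-c["W"][:3,3]); return c["f"]*q[:2]/q[2]+[c["cx"],c["cy"]]
def crop(c,u0,v0,w,h,s,fn):
    cv2.imwrite(fn,cv2.resize(c["pixels"][v0:v0+h,u0:u0+w],None,fx=s,fy=s,interpolation=cv2.INTER_CUBIC))
E
python3 - <<'E'
from h import *
t=cam("top"); s=cam("scene")
crop(t,100,150,120,90,6,"pics/t_cov.png");crop(t,255,180,120,80,6,"pics/t_pot.png")
crop(s,270,75,90,70,8,"pics/s_cov.png");crop(s,100,160,150,110,5,"pics/s_pot.png")
E
```

```text
(no output)
```

View pics/t_cov.png

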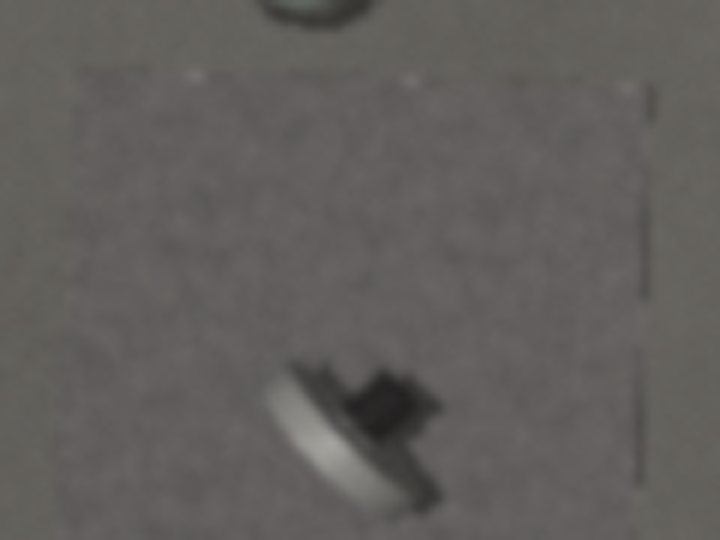

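View pics/t_pot.png

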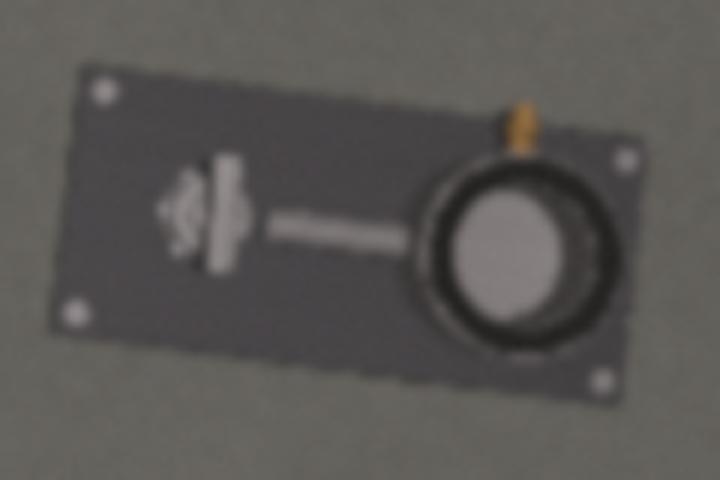

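View pics/s_cov.png

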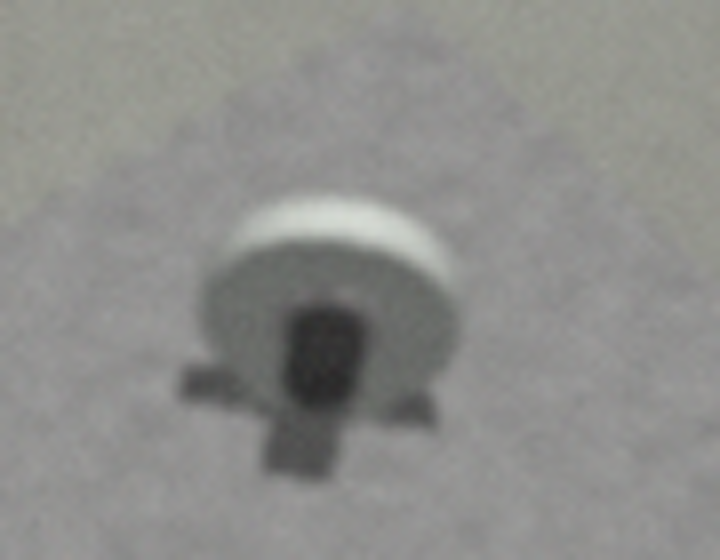

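View pics/s_pot.png

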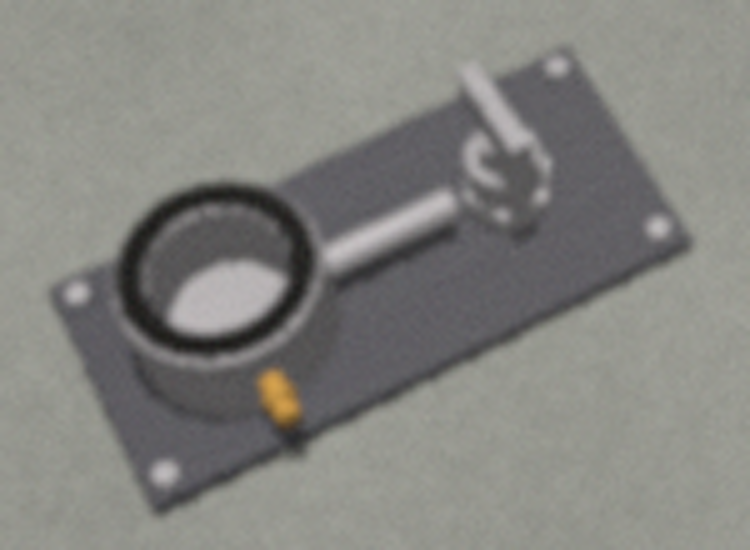

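```bash
python3 - <<'E'
from h import *
t=cam("top"); s=cam("scene")
T=lambda x,y,u0=255,v0=180,k=6:(u0+(x+.5)/k-.5,v0+(y+.5)/k-.5)
def dark(c,u0,v0,w,h,th):
    g=cv2.cvtColor(c["pixels"],cv2.COLOR_BGR2GRAY)[v0:v0+h,u0:u0+w]
    m=(g<th).astype(np.uint8); n,l,st,ce=cv2.connectedComponentsWithStats(m)
    i=1+np.argmax(st[1:,4]); cnt,_=cv2.findContours((l==i).astype(np.uint8),cv2.RETR_EXTERNAL,cv2.CHAIN_APPROX_NONE)
    return st[i]+[u0,v0,0,0,0], ce[i]+[u0,v0], cv2.fitEllipse(cnt[0])
g=cv2.cvtColor(t["pixels"],cv2.COLOR_BGR2GRAY)
for th in (35,42,48):
    a=dark(t,320,195,50,55,th); p=np.array(a[2][0])+[320,195]; print("pot top",th,p,a[2][1],onplane(t,*p,62))
for th in (50,60,70):
    a=dark(s,118,190,50,45,th); p=np.array(a[2][0])+[118,190]; print("pot scene",th,p,a[2][1],onplane(s,*p,62))
q=(T(226,153),T(226,272)); 
print("bar top",[onplane(t,*p,82) for p in (T(229,153),T(219,272))])
S=lambda x,y:T(x,y,100,160,5)
print("bar scn",[onplane(s,*S(*p),82) for p in ((468,65),(520,145))])
C=lambda x,y:T(x,y,100,150,6)
for p in ((268,390),(385,512),(298,368),(412,482)): print("cov corner top",p,onplane(t,*C(*p),60))
print("cov rim mid",onplane(t,*C(330,440),81))
print("knob",onplane(t,*C(385,405),52))
S2=lambda x,y:T(x,y,270,75,8)
print("scn rim mid",onplane(s,*S2(338,218),81),"knob end",onplane(s,*S2(320,370),43))
print("ends",onplane(s,*S2(205,300),43),onplane(s,*S2(458,335),43))
print("plate", [onplane(t,*T(*p),10) for p in ((82,65),(645,137),(620,405),(50,330))])
E
```

```text
Traceback (most recent call last):
ValueError: attempt to get argmax of an empty sequence
```

```bash
python3 - <<'E'
from h import *
np.set_printoptions(precision=1,suppress=True)
t=cam("top"); s=cam("scene")
T=lambda x,y,u0=255,v0=180,k=6:(u0+(x+.5)/k-.5,v0+(y+.5)/k-.5)
def dark(c,u0,v0,w,h,th):
    g=cv2.cvtColor(c["pixels"],cv2.COLOR_BGR2GRAY)[v0:v0+h,u0:u0+w]
    m=(g<th).astype(np.uint8); n,l,st,ce=cv2.connectedComponentsWithStats(m)
    i=1+np.argmax(st[1:,4]); cnt,_=cv2.findContours((l==i).astype(np.uint8),cv2.RETR_EXTERNAL,cv2.CHAIN_APPROX_NONE)
    return cv2.fitEllipse(cnt[0])
g=cv2.cvtColor(t["pixels"],cv2.COLOR_BGR2GRAY); print(g[195:250,320:370].min(), cv2.cvtColor(s["pixels"],cv2.COLOR_BGR2GRAY)[190:235,118:168].min())
for th in (45,52,58):
    a=dark(t,320,195,50,55,th); p=np.array(a[0])+[320,195]; print("pot top",th,p,a[1],onplane(t,*p,62))
for th in (50,60,70):
    a=dark(s,118,190,50,45,th); p=np.array(a[0])+[118,190]; print("pot scene",th,p,a[1],onplane(s,*p,62))
print("bar top",[onplane(t,*p,82) for p in (T(229,153),T(219,272))])
S=lambda x,y:T(x,y,100,160,5)
print("bar scn",[onplane(s,*S(*p),82) for p in ((468,65),(520,145))])
C=lambda x,y:T(x,y,100,150,6)
for p in ((268,390),(385,512),(298,368),(412,482)): print("cov corner top",p,onplane(t,*C(*p),60))
print("cov rim mid",onplane(t,*C(330,440),81))
print("knob",onplane(t,*C(385,405),52))
S2=lambda x,y:T(x,y,270,75,8)
print("scn rim mid",onplane(s,*S2(338,218),81),"knob end",onplane(s,*S2(320,370),43))
print("ends",onplane(s,*S2(205,300),43),onplane(s,*S2(458,335),43))
print("plate", [onplane(t,*T(*p),10) for p in ((82,65),(645,137),(620,405),(50,330))])
E
```

```text
35 27
pot top 45 [342.3 222.3] (29.3657283782959, 30.00644874572754) [ 538.9 -233.9   62. ]
pot top 52 [342.2 222.2] (30.18828582763672, 30.76348114013672) [ 539.  -233.8   62. ]
pot top 58 [342.4 222.3] (31.046947479248047, 31.434127807617188) [ 538.7 -234.3   62. ]
pot scene 50 [142.6 213.5] (30.768020629882812, 37.42328643798828) [ 540.1 -234.7   62. ]
pot scene 60 [142.6 213.6] (31.222389221191406, 37.934234619140625) [ 540.2 -234.8   62. ]
pot scene 70 [142.7 213.5] (31.918537139892578, 38.345367431640625) [ 540.2 -234.6   62. ]
bar top [array([ 576.4, -111.2,   82. ]), array([ 530.2, -107.9,   82. ])]
bar scn [array([ 529.8, -107.6,   82. ]), array([ 574.1, -111.4,   82. ])]
cov corner top (268, 390) [546.5 236.5  60. ]
cov corner top (385, 512) [500. 189.  60.]
cov corner top (298, 368) [555.4 225.2  60. ]
cov corner top (412, 482) [511.9 179.   60. ]
cov rim mid [527.9 206.5  81. ]
knob [541.7 192.5  52. ]
scn rim mid [525.7 208.6  81. ] knob end [543.  192.5  43. ]
ends [503.5 182.3  43. ] [556.4 232.7  43. ]
plate [array([615. , -58.5,  10. ]), array([ 590.4, -300. ,   10. ]), array([ 476.8, -289.1,   10. ]), array([503.3, -47.3,  10. ])]
```

```bash
python3 -m crank '[[0.027,-0.0287,0,0,0],[0.027,-0.0287,0,0,0],[0.027,-0.0287,0,0,0],[0.027,-0.0287,0,0,0],[0.027,-0.0287,0,0,0],[0.027,-0.0287,0,0,0],[0.027,-0.0287,0,0,0],[0.027,-0.0287,0,0,0],[0.027,-0.0287,0,0,0],[0.027,-0.0287,0,0,0],[0.027,-0.0287,0,0,0],[0.027,-0.0287,0,0,0],[0.027,-0.0287,0,0,0],[0.027,-0.0287,0,0,0],[0.027,-0.0287,0,0,0],[0.027,-0.0287,0,0,0],[0.027,-0.0287,0,0,0],[0.027,-0.0287,0,0,0]]'
```

```text
clock: 1.95
position: [498.3, 17.7, 231.5]
tcp_rot: [3.141, -0.0, 0.251]
wrist_force: [2.1, -0.5, 0.1]
finger_gap: -0.003
```

```bash
python3 -m crank '[[0.0277,-0.0291,0,0,0],[0.0277,-0.0291,0,0,0],[0.0277,-0.0291,0,0,0],[0.0277,-0.0291,0,0,0],[0,0,0.018,-6.1,0],[0,0,0.018,-6.1,0],[0,0,0.018,-6.1,0],[0,0,0.018,-6.1,0],[0,0,0.018,-6.2,0],[0,0,0,0,0],[0,0,0,0,0]]'
python3 - <<'E'
from h import *
for n in ("scene","top","wrist"):
    c=cam(n); 
    if n=="scene": crop(c,240,60,140,110,5,"pics/s1.png")
    elif n=="top": crop(c,100,150,120,90,6,"pics/t1.png")
    else: cv2.imwrite("pics/w1.png",c["pixels"])
E
```

```text
clock: 2.87
position: [575.8, 155.8, 141.0]
tcp_rot: [-3.141, 0.001, 0.781]
wrist_force: [0.3, 0.3, 0.1]
finger_gap: 0.005
```

View pics/w1.png

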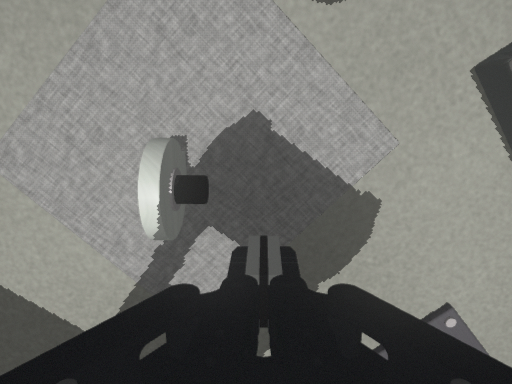

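View pics/s1.png

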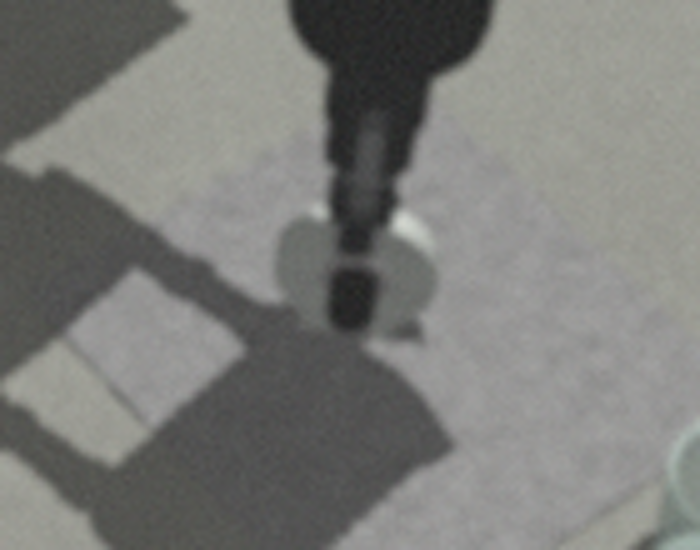

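View pics/t1.png

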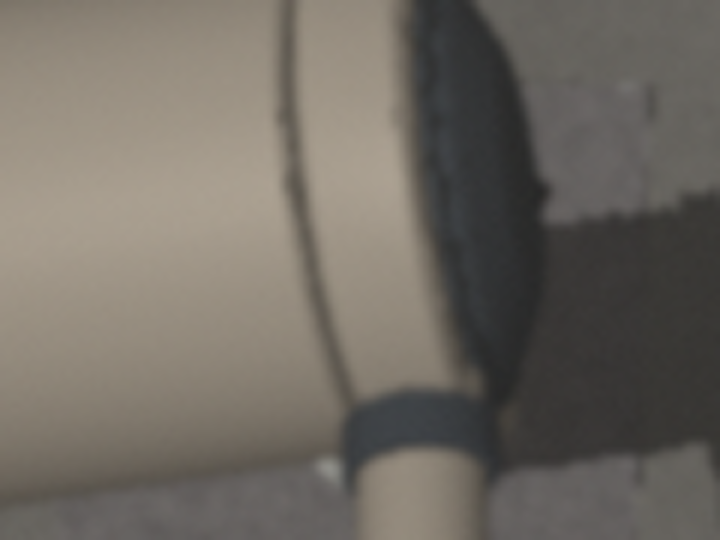

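Wrist view: the disc stands at about (163,188), the knob points right at (190,189), and the disc face runs nearly parallel to tool x. I'll check it in world coordinates.

```bash
python3 - <<'E'
from h import *
np.set_printoptions(precision=1,suppress=True)
c=cam("wrist"); st=env.read_state(); print(st["position"])
R=Ro.from_euler("xyz",st["tcp_rot"]).as_matrix()
for n,u,v,z in (("knob end top",209,187,54),("knob root top",174,188,54),("rim top front",183,140,50),("rim bottom front",183,238,43),("back",140,190,81)):
    p=onplane(c,u,v,z); print(n,p,R.T@(p-st["position"]))
E
```

```text
[576.8 156.  142.6]
knob end top [555.7 188.7  54. ] [  8.  -38.2  88.5]
knob root top [537.5 206.   54. ] [  7.3 -63.3  88.5]
rim top front [567.  224.2  50. ] [ 41.  -55.4  92.6]
rim bottom front [507.1 174.4  43. ] [-36.7 -62.4  99.4]
back [532.1 220.6  81. ] [ 13.7 -77.5  61.5]
```

```bash
python3 -m crank '[[0.005,0,0.0175,0,0],[0,0,0.0175,0,0],[0,0,0.0175,0,0],[0,0,0.0175,0,0],[0,-0.013,0,0,0],[0,-0.013,0,0,0],[0,-0.013,0,0,0],[0,-0.004,0,0,0],[0,-0.003,0,0,0],[0,-0.003,0,0,0],[0,-0.003,0,0,0],[0,0,0,0,0]]'
python3 - <<'E'
from h import *
c=cam("wrist");cv2.imwrite("pics/w2.png",c["pixels"]); c=cam("scene");crop(c,240,60,140,110,5,"pics/s2.png")
E
```

```text
clock: 4.07
position: [542.8, 196.5, 71.6]
tcp_rot: [3.141, -0.0, 0.785]
wrist_force: [-0.1, -0.5, -0.1]
finger_gap: 0.004
```

View pics/w2.png

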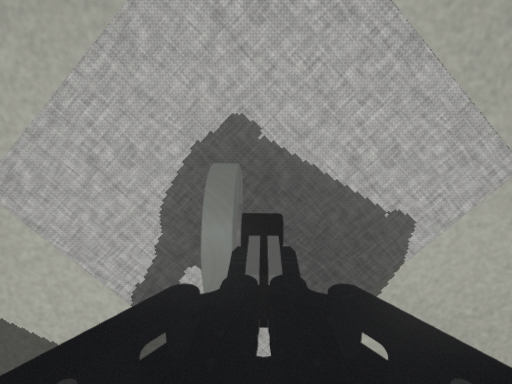

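View pics/s2.png

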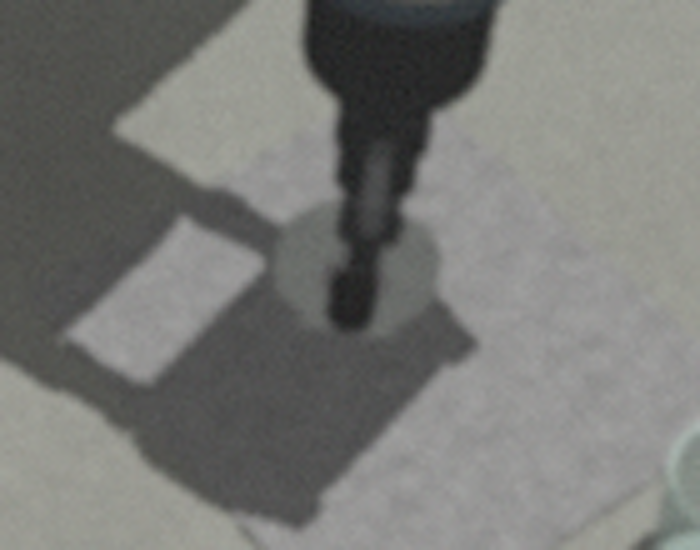

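The finger is just short of the face above the knob, so I'll push gently.

```bash
python3 -m crank '[[0,-0.002,0,0,0],[0,-0.002,0,0,0],[0,-0.002,0,0,0],[0,-0.002,0,0,0],[0,-0.002,0,0,0],[0,-0.002,0,0,0],[0,-0.002,0,0,0],[0,-0.002,0,0,0],[0,-0.002,0,0,0],[0,0,0,0,0]]'
python3 - <<'E'
from h import *
c=cam("wrist");cv2.imwrite("pics/w3.png",c["pixels"]); c=cam("scene");crop(c,240,60,140,110,5,"pics/s3.png")
E
```

```text
clock: 5.0
position: [529.9, 209.2, 71.3]
tcp_rot: [-3.141, 0.0, 0.785]
wrist_force: [0.2, 0.7, -0.7]
finger_gap: -0.002
```

View pics/w3.png

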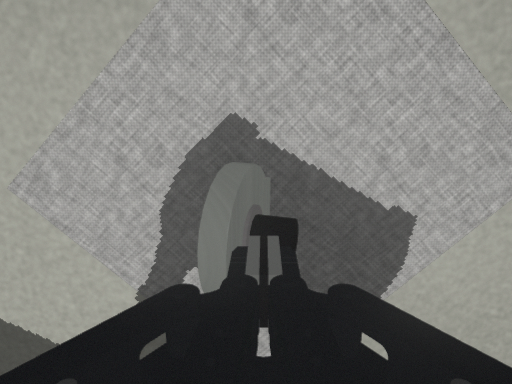

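View pics/s3.png

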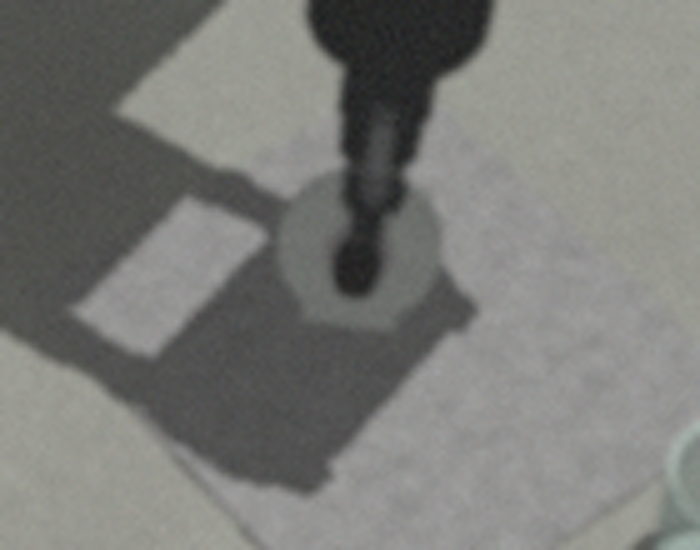

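```bash
python3 -m crank '[[0,-0.002,0,0,0],[0,-0.002,0,0,0],[0,-0.002,0,0,0],[0,-0.001,0,0,0],[0,0,0,0,0],[0,0,-0.02,0,0],[0,0,-0.04,0,0],[0,0,-0.03,0,0.5],[0,0,0,0,1],[0,0,0,0,1],[0,0,0,0,1]]'
python3 - <<'E'
from h import *
c=cam("wrist");cv2.imwrite("pics/w4.png",c["pixels"]); c=cam("scene");crop(c,240,60,140,110,5,"pics/s4.png")
E
```

```text
clock: 6.02
position: [525.0, 213.8, 161.0]
tcp_rot: [-3.141, 0.0, 0.785]
wrist_force: [0.6, 0.4, -0.1]
finger_gap: 0.565
```

View pics/w4.png

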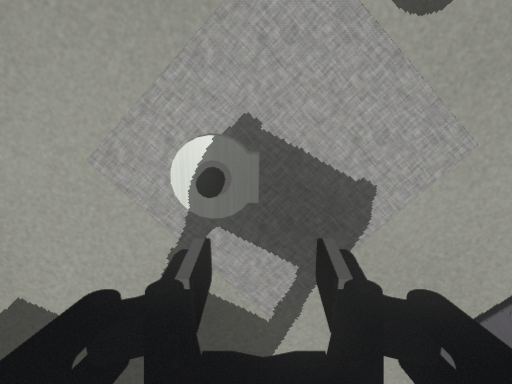

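View pics/s4.png

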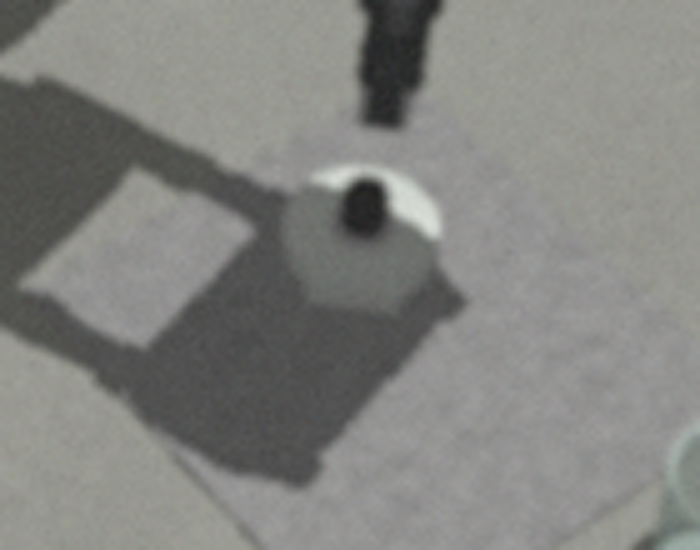

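The cover lies flat with its knob up; the knob top is at wrist (210,182). Next I'll measure it.

```bash
cat > knob.py <<'E'
from h import *
np.set_printoptions(precision=1,suppress=True)
c=cam("wrist"); st=env.read_state()
R=Ro.from_euler("xyz",st["tcp_rot"]).as_matrix()
g=cv2.cvtColor(c["pixels"],cv2.COLOR_BGR2GRAY)
import sys
u0,v0,u1,v1,zt=map(float,sys.argv[1:6]); u0,v0,u1,v1=map(int,(u0,v0,u1,v1))
for th in (40,50):
    m=(g[v0:v1,u0:u1]<th).astype(np.uint8); n,l,s,ce=cv2.connectedComponentsWithStats(m); i=1+np.argmax(s[1:,4])
    p=ce[i]+[u0,v0]; w=onplane(c,*p,zt); print(th,s[i],p,"world",w,"tool",R.T@(w-st["position"]))
print(st["position"],st["tcp_rot"])
E
python3 knob.py 185 155 240 205 41
python3 - <<'E'
from h import *
np.set_printoptions(precision=1,suppress=True)
s=cam("scene"); T=lambda x,y,u0=240,v0=60,k=5:(u0+(x+.5)/k-.5,v0+(y+.5)/k-.5)
print("scene knob blob ctr z~31",onplane(s,*T(364,207),31),"top",onplane(s,*T(365,195),41))
c=cam("wrist")
print("disc edges z17", [onplane(c,*p,17) for p in ((170,176),(258,178),(213,134),(213,219))])
E
```

```text
scene knob blob ctr z~31 [493.6 243.7  31. ] top [494.3 242.4  41. ]
disc edges z17 [array([468.9, 272.7,  17. ]), array([522.1, 216.9,  17. ]), array([522.5, 270.7,  17. ]), array([465.8, 218.8,  17. ])]Traceback (most recent call last):
  File "knob.py", line 9, in <module>
    m=(g[v0:v1,u0:u1]<th).astype(np.uint8); n,l,s,ce=cv2.connectedComponentsWithStats(m); i=1+np.argmax(s[1:,4])
                                                                                              ~~~~~~~~~^^^^^^^^^
    return _wrapfunc(a, 'argmax', axis=axis, out=out, **kwds)
    return bound(*args, **kwds)
ValueError: attempt to get argmax of an empty sequence
```

```bash
sed -i 's/for th in (40,50)/for th in (58,68,78)/' knob.py; python3 knob.py 190 155 240 205 38
```

```text
58 [  6  12  29  31 656] [210.4 181.9] world [496.4 245.6  38. ] tool [  2.5 -42.6 122.6]
68 [  6  12  30  31 680] [210.4 181.9] world [496.5 245.6  38. ] tool [  2.5 -42.6 122.6]
78 [  6  11  30  32 712] [210.6 181.8] world [496.6 245.6  38. ] tool [  2.5 -42.5 122.6]
[525.  213.8 160.5] [-3.1  0.   0.8]
```

```bash
python3 -m crank '[[0.002,-0.021,0,0,1],[0,-0.021,0,0,1],[0,0,0.03,0,1],[0,0,0.03,0,1],[0,0,0,0,1],[0,0,0,0,1]]'
python3 knob.py 235 195 290 265 41
python3 - <<'E'
from h import *
c=cam("wrist");cv2.imwrite("pics/w5.png",c["pixels"])
E
```

```text
clock: 6.82
position: [496.1, 244.7, 100.5]
tcp_rot: [-3.14, 0.003, 0.785]
wrist_force: [-0.3, -0.3, 0.9]
finger_gap: 0.999
58 [  9   0  33  33 932] [260.2 209.7] world [495.7 246.3  41. ] tool [ 0.  -1.9 60.7]
68 [  9   0  34  33 952] [260.3 209.9] world [495.7 246.2  41. ] tool [-0.1 -1.9 60.7]
78 [  8   0  35  33 971] [260.2 209.9] world [495.7 246.2  41. ] tool [-0.1 -1.9 60.7]
[497.1 244.9 101.7] [-3.1  0.   0.8]
```

View pics/w5.png

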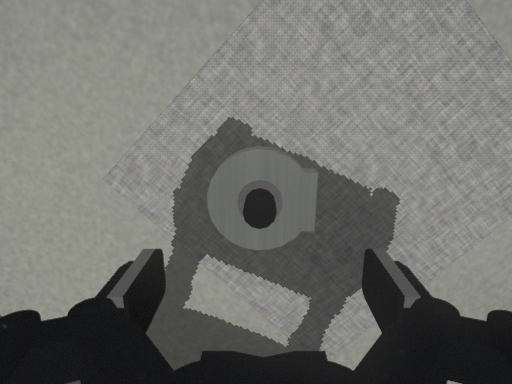

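```bash
python3 -m crank '[[0.001,-0.0015,0.03,0,1],[0,0,0.03,0,1],[0,0,0.014,0,1],[0,0,0.007,0,1],[0,0,0,0,1],[0,0,0,0,0.6],[0,0,0,0,0.3],[0,0,0,0,0],[0,0,0,0,0],[0,0,0,0,0],[0,0,0,0,0],[0,0,0,0,0],[0,0,0,0,0]]'
python3 - <<'E'
from h import *
print(env.read_state()["finger_gap"])
c=cam("wrist");cv2.imwrite("pics/w6.png",c["pixels"])
E
```

```text
clock: 8.0
position: [496.9, 246.9, 21.1]
tcp_rot: [3.141, -0.001, 0.785]
wrist_force: [-2.0, -1.6, 12.3]
finger_gap: 0.235
0.2346167343623964
```

View pics/w6.png

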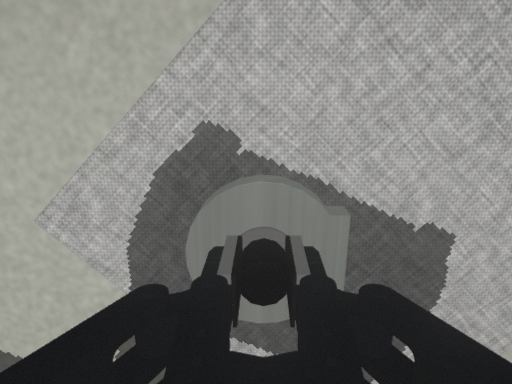

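```bash
python3 -m crank '[[0,0,-0.005,0,0],[0,0,-0.01,0,0],[0,0,-0.02,0,0],[0,0,-0.03,0,0],[0,0,-0.03,0,0],[0,0,-0.03,0,0],[0,0,-0.015,0,0],[0,0,0,0,0]]'
python3 - <<'E'
from h import *
c=cam("wrist");cv2.imwrite("pics/w7.png",c["pixels"])
c=cam("scene");crop(c,240,20,160,130,4,"pics/s7.png")
E
```

```text
clock: 8.72
position: [498.2, 247.4, 164.4]
tcp_rot: [3.139, -0.005, 0.785]
wrist_force: [0.4, 0.2, -1.5]
finger_gap: 0.233
```

View pics/w7.png

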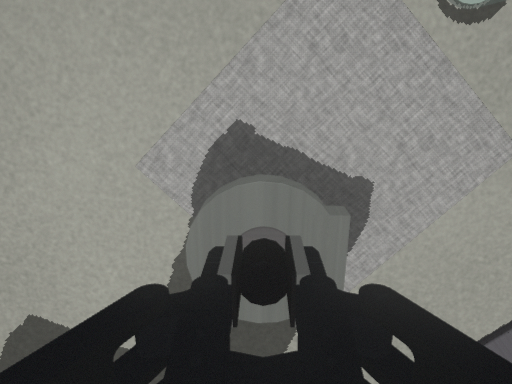

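View pics/s7.png

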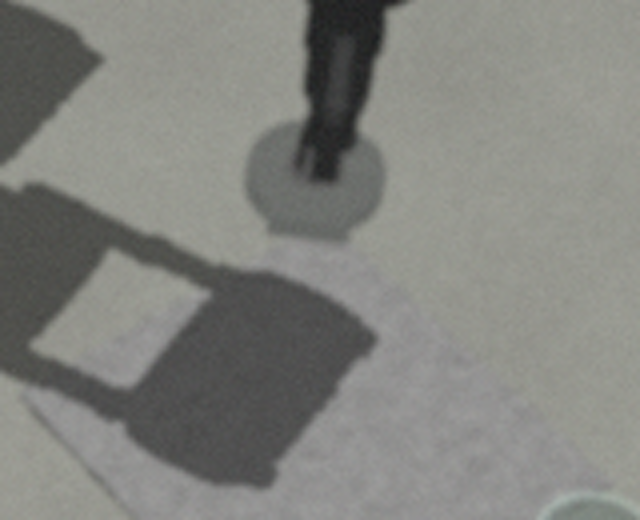

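```bash
python3 - <<'E'
from h import *
np.set_printoptions(precision=1,suppress=True)
c=cam("wrist"); M=np.array(c["mount"])
def tp(u,v,z):
    d=M[:3,:3]@np.array([(u-c["cx"])/c["f"],(v-c["cy"])/c["f"],1]); o=M[:3,3]; return o+d*(z-o[2])/d[2]
for z in (3,4,5): print(z,tp(264,181,z),tp(264,175,z+14),tp(187,250,z),"knobtop ctr",tp(264,271,z-24))
crop(c,170,160,200,180,4,"pics/w8.png")
E
```

```text
3 [35.  1.  3.] [34.3  1.  17. ] [  0.9 -35.8   3. ] knobtop ctr [  3.4   0.9 -21. ]
4 [34.7  1.   4. ] [34.  1. 18.] [  0.4 -36.1   4. ] knobtop ctr [  2.8   0.9 -20. ]
5 [34.4  1.   5. ] [33.8  1.  19. ] [ -0.1 -36.3   5. ] knobtop ctr [  2.2   0.9 -19. ]
```

View pics/w8.png

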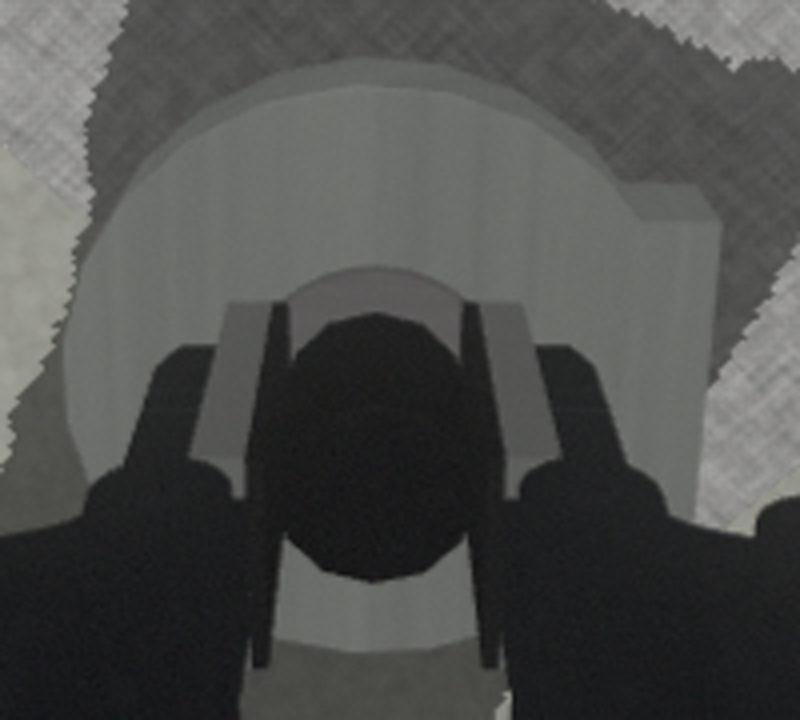

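```bash
python3 -m crank '[[-0.0113,0.0141,0,0,0],[-0.0193,0.0231,0,0,0],[-0.0193,0.0231,0,0,0],[-0.0193,0.0231,0,0,0],[-0.0193,0.0231,0,0,0],[-0.0193,0.0231,0,0,0],[-0.0193,0.0231,0,0,0],[-0.0193,0.0231,0,0,0],[-0.0193,0.0231,0,0,0],[-0.0193,0.0231,0,0,0],[-0.0193,0.0231,0,0,0],[-0.0193,0.0231,0,0,0],[-0.0193,0.0231,0,0,0],[-0.0193,0.0231,0,0,0],[-0.0193,0.0231,0,0,0],[-0.0193,0.0231,0,0,0],[-0.008,0.009,0,0,0],[0,0,0,0,0],[0,0,0,0,0]]'
python3 - <<'E'
from h import *
s=env.read_state();print(s["position"],s["tcp_rot"])
c=cam("wrist");cv2.imwrite("pics/w9.png",c["pixels"])
c=cam("scene");crop(c,80,110,160,130,4,"pics/s9.png")
E
```

```text
clock: 10.45
position: [538.6, -232.8, 158.9]
tcp_rot: [-3.139, 0.001, 0.784]
wrist_force: [0.9, 0.6, -2.3]
finger_gap: 0.229
[ 538.56546483 -232.79978596  158.92079435] [-3.13906259e+00  5.12100730e-04  7.83628912e-01]
```

View pics/w9.png

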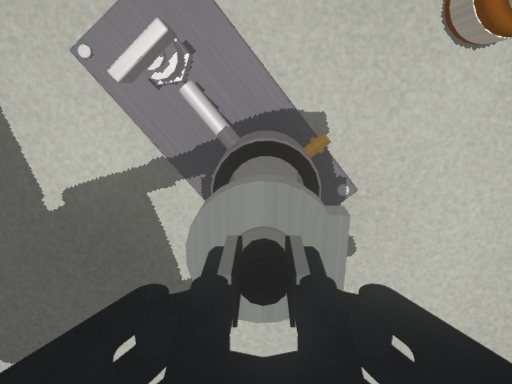

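View pics/s9.png

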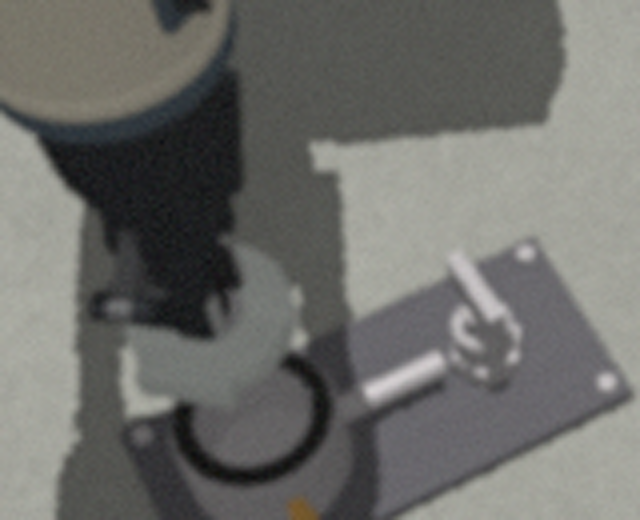

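```bash
python3 - <<'E'
from h import *
np.set_printoptions(precision=1,suppress=True)
c=cam("wrist");crop(c,195,115,150,100,5,"pics/w10.png")
st=env.read_state(); R=Ro.from_euler("xyz",st["tcp_rot"]).as_matrix(); print(st["position"])
for u,v,z in ((266,132,58),(266,138,62),(212,185,60),(321,185,60)):
  p=onplane(c,u,v,z);print(p,R.T@(p-st["position"]))
# plug bar top centre, ends
for u,v in ((138,50),(162,22),(114,76)): print("bar",onplane(c,u,v,82))
E
```

```text
[ 539.  -231.6  159.7]
[ 572.6 -201.3   58. ] [ 45.3   2.5 101.7]
[ 570. -204.   62.] [41.5  2.5 97.7]
[ 516.5 -200.4   60. ] [  6.2 -37.8  99.8]
[ 574.1 -258.    60. ] [ 6.2 43.7 99.7]
bar [ 554.3 -109.2   82. ]
bar [ 576.5 -109.5   82. ]
bar [ 532.1 -108.1   82. ]
```

View pics/w10.png

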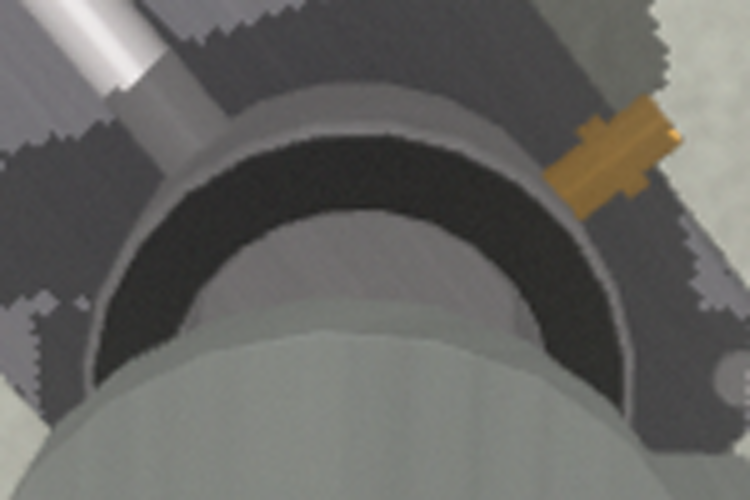

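```bash
python3 -m crank '[[0.001,0.002,0.01,0,0],[0,0,0.02,0,0],[0,0,0.02,0,0],[0,0,0.012,0,0],[0,0,0.006,0,0],[0,0,0.004,0,0],[0,0,0.002,0,0],[0,0,0,0,0],[0,0,0,0,0]]'
python3 - <<'E'
from h import *
s=env.read_state();print(s["position"],s["tcp_rot"],s["wrist_force"])
c=cam("wrist");cv2.imwrite("pics/w11.png",c["pixels"])
c=cam("scene");crop(c,80,130,160,130,4,"pics/s11.png")
E
```

```text
clock: 11.35
position: [541.9, -233.7, 86.8]
tcp_rot: [3.141, -0.0, 0.785]
wrist_force: [-0.3, -0.1, -2.7]
finger_gap: 0.228
[ 541.8552918  -233.73842304   86.81043366] [ 3.14072368e+00 -2.40850474e-04  7.85013487e-01] [-0.32949445 -0.05877954 -2.70922264]
```

View pics/w11.png

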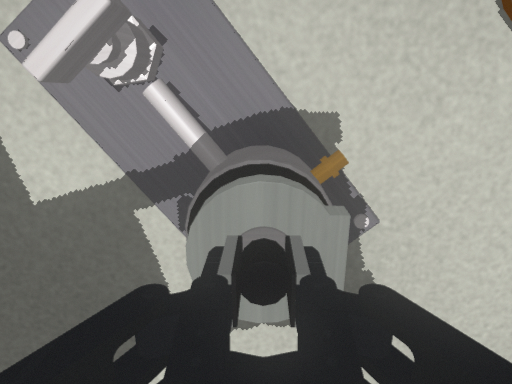

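View pics/s11.png

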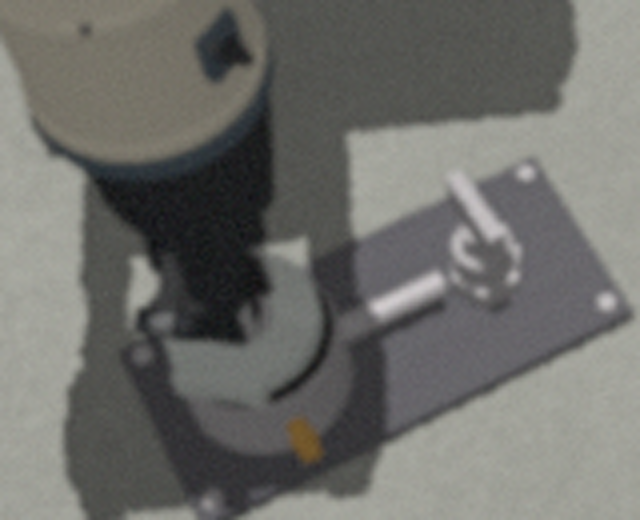

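```bash
python3 -m crank '[[0,-0.0015,0.002,0,0],[0,0,0.002,0,0],[0,0,0.001,0,0],[0,0,0,0,0],[0,0,0,0,0]]'
python3 -m crank '[[0,0,0.001,0,0],[0,0,0,0,0]]'
python3 -m crank '[[0,0,0.001,0,0],[0,0,0,0,0]]'
```

```text
clock: 11.87
position: [540.4, -232.6, 81.2]
tcp_rot: [-3.141, 0.0, 0.785]
wrist_force: [0.5, 0.6, -2.4]
finger_gap: 0.233
clock: 12.03
position: [540.5, -232.6, 80.2]
tcp_rot: [3.142, -0.0, 0.785]
wrist_force: [-0.0, 0.2, -2.1]
finger_gap: 0.231
clock: 12.2
position: [540.5, -232.7, 80.1]
tcp_rot: [3.141, -0.0, 0.785]
wrist_force: [-2.9, 1.5, 12.3]
finger_gap: 0.231
```

```bash
python3 -m crank '[[0,0,-0.0005,0,0.3],[0,0,0,0,0.5],[0,0,0,0,0.7],[0,0,0,0,1],[0,0,0,0,1],[0,0,0,0,1],[0,0,0,0,1],[0,0,-0.02,0,1],[0,0,-0.04,0,1],[0,0,-0.02,0,1],[0,0,0,0,1]]'
python3 - <<'E'
from h import *
s=env.read_state();print(s["position"],s["tcp_rot"],s["wrist_force"])
c=cam("wrist");cv2.imwrite("pics/w12.png",c["pixels"])
c=cam("scene");crop(c,80,130,160,130,4,"pics/s12.png")
E
```

```text
clock: 13.12
position: [542.5, -233.7, 164.3]
tcp_rot: [3.135, -0.002, 0.785]
wrist_force: [1.0, -0.1, 0.4]
finger_gap: 1.0
[ 542.45762516 -233.68070774  164.25792534] [ 3.13507915e+00 -1.86265915e-03  7.84912168e-01] [ 0.97257291 -0.05018324  0.38298241]
```

View pics/w12.png

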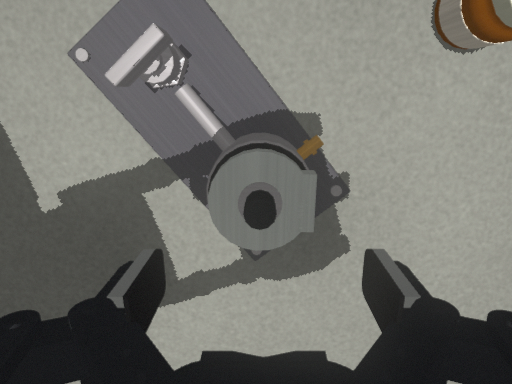

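View pics/s12.png

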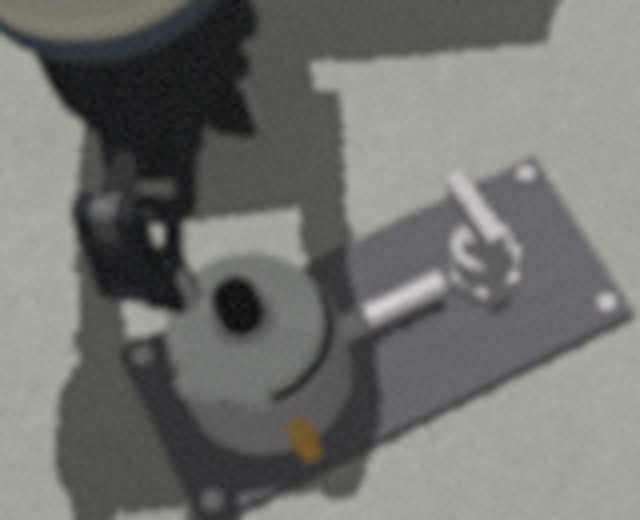

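```bash
python3 - <<'E'
from h import *
np.set_printoptions(precision=1,suppress=True)
c=cam("wrist"); st=env.read_state()
crop(c,190,120,150,140,5,"pics/w13.png")
for n,u,v,z in (("L",207,195,76),("top",261,150,76),("bot",261,250,76)):
  print(n,onplane(c,u,v,z))
E
python3 knob.py 235 180 290 240 95
```

```text
L [ 515.5 -202.8   76. ]
top [ 565.2 -207.3   76. ]
bot [ 512.1 -260.1   76. ]
58 [  13   11   33   40 1062] [263.8 210.7] world [ 539.9 -234.2   95. ] tool [-1.3  1.4 63.9]
68 [  12   10   34   41 1084] [263.8 210.6] world [ 539.9 -234.1   95. ] tool [-1.2  1.4 63.9]
78 [  12   10   35   41 1109] [263.9 210.4] world [ 540.1 -234.1   95. ] tool [-1.1  1.4 63.9]
[ 539.9 -232.3  158.9] [-3.1  0.   0.8]
```

View pics/w13.png

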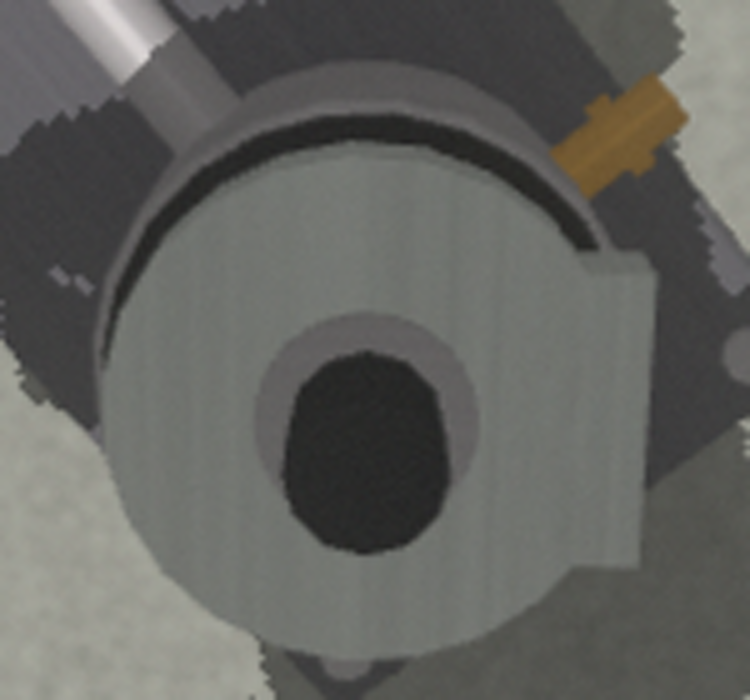

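The cover is flat and centred on the pot within about 2 mm. On to the plug.

```bash
python3 -m crank '[[0.024,-0.0195,0,0,1],[0.024,-0.0195,0,0,1],[0.024,-0.0195,0,0,1],[0.024,-0.0195,0,0,1],[0,0,0,6.96,1],[0,0,0,6.96,1],[0,0,0,6.96,1],[0,0,0,6.96,1],[0,0,0,6.96,1],[0,0,0,6.96,1],[0,0,0,6.96,1],[0,0,0,0,1],[0,0,0,0,1],[0,0,0,0,1]]'
python3 - <<'E'
from h import *
s=env.read_state();print(s["position"],s["tcp_rot"],s["ft_torque"],s["qpos"])
c=cam("wrist");cv2.imwrite("pics/w14.png",c["pixels"])
E
```

```text
clock: 14.48
position: [552.9, -109.5, 159.1]
tcp_rot: [-3.141, 0.001, -0.061]
wrist_force: [0.7, -0.3, -0.3]
finger_gap: 1.003
[ 552.90413977 -109.48766283  159.14431351] [-3.14131372e+00  1.13183866e-03 -6.10537383e-02] [ 0.00293635  0.01363705 -0.03154133] [-3.01433842e-01  4.90226429e-01  1.58381723e+00  1.65954943e-06
  1.06871469e+00  1.33041558e+00]
```

View pics/w14.png

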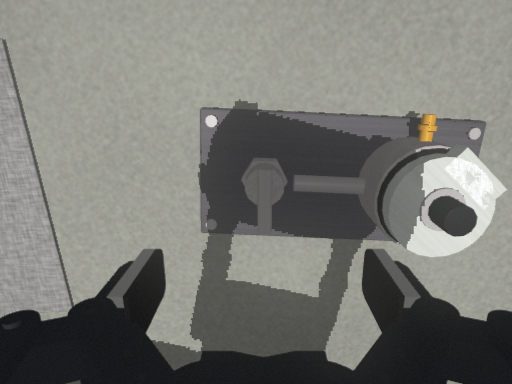

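```bash
python3 - <<'E'
from h import *
c=cam("wrist"); crop(c,225,140,90,100,6,"pics/w15.png")
E
```

```text
(no output)
```

View pics/w15.png

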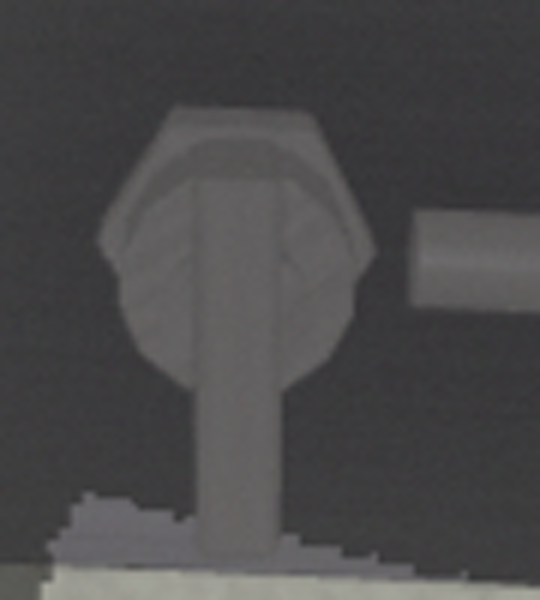

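```bash
python3 -m crank '[[0,0,0.02,0,1],[0,0,0.03,0,1],[0,0,0.03,0,1],[0,0,0.017,0,1],[0,0,0.007,0,1],[0,0,0,0,1],[0,0,0,0,0.5],[0,0,0,0,0.2],[0,0,0,0,0],[0,0,0,0,0],[0,0,0,0,0],[0,0,0,0,0],[0,0,0,0,0],[0,0,0,0,0],[0,0,0,0,0]]'
python3 - <<'E'
from h import *
s=env.read_state();print(s["position"],s["tcp_rot"],s["ft_torque"],s["qpos"][5],s["tau"][5])
c=cam("wrist");cv2.imwrite("pics/w16.png",c["pixels"])
E
```

```text
clock: 15.83
position: [553.4, -109.9, 56.3]
tcp_rot: [3.141, -0.001, -0.065]
wrist_force: [-1.5, -2.0, 7.2]
finger_gap: 0.102
[ 553.42396512 -109.91057672   56.26509019] [ 3.14109654e+00 -6.42140703e-04 -6.53855628e-02] [-0.36228079  0.33821368  0.06905155] 1.3348028699102892 0.022050917032174766
```

View pics/w16.png

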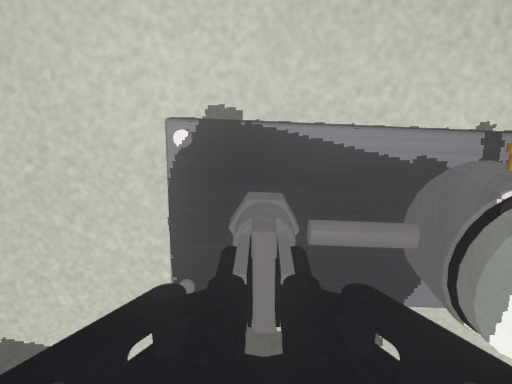

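```bash
python3 -m crank '[[0,0,0,5,0],[0,0,0,6,0],[0,0,0,5,0],[0,0,0,0,0]]'
for i in 1; do python3 -c "
from workcell import env;s=env.read_state();print(s['ft_torque'],s['tcp_rot'][2],s['tau'][5])"; done
python3 -m crank '[[0,0,0,2,0],[0,0,0,2,0]]'
python3 -c "
from workcell import env;s=env.read_state();print(s['ft_torque'],s['tcp_rot'][2],s['tau'][5])"
python3 -m crank '[[0,0,0,2,0],[0,0,0,2,0]]'
python3 -c "
from workcell import env;s=env.read_state();print(s['ft_torque'],s['tcp_rot'][2],s['tau'][5])"
```

```text
clock: 16.22
position: [553.4, -110.1, 56.3]
tcp_rot: [3.141, -0.001, -0.351]
wrist_force: [-2.6, -3.7, 6.0]
finger_gap: 0.107
[-0.73365165  0.38385315  0.02575236] -0.35077728423772947 3.224291056394577
clock: 16.38
position: [553.4, -110.1, 56.3]
tcp_rot: [3.141, -0.001, -0.416]
wrist_force: [-2.8, -4.4, 6.9]
finger_gap: 0.104
[-0.91424221  0.41805069  0.02079349] -0.41588508804478486 -1.5830682590603828
clock: 16.55
position: [553.4, -110.2, 56.3]
tcp_rot: [3.141, -0.001, -0.486]
wrist_force: [-3.0, -5.0, 6.2]
finger_gap: 0.104
[-0.88352471  0.47890089  0.23957902] -0.4857521018817883 -1.0934599488973618
```

```bash
python3 -m crank '[[0,0,0,1.5,0],[0,0,0,1.5,0]]'
python3 -c "
from workcell import env;s=env.read_state();print(s['ft_torque'],s['tcp_rot'][2])"
python3 -m crank '[[0,0,0,1.5,0],[0,0,0,1.5,0]]'
python3 -c "
from workcell import env;s=env.read_state();print(s['ft_torque'],s['tcp_rot'][2])"
```

```text
clock: 16.72
position: [553.4, -110.2, 56.3]
tcp_rot: [3.141, -0.001, -0.538]
wrist_force: [-2.1, -4.8, 7.5]
finger_gap: 0.102
[-0.98839652  0.46334816  0.31879815] -0.5375810947943198
clock: 16.88
position: [553.4, -110.2, 56.3]
tcp_rot: [3.141, -0.001, -0.59]
wrist_force: [-3.3, -6.7, 7.7]
finger_gap: 0.103
[-1.0528111   0.47215016  0.28535448] -0.5898005289312755
```

```bash
python3 -m crank '[[0,0,0,1.5,0],[0,0,0,1.5,0],[0,0,0,1.5,0]]'
python3 -c "
from workcell import env;s=env.read_state();print(s['ft_torque'],s['tcp_rot'][2])"
python3 -m crank '[[0,0,0,1.5,0],[0,0,0,1.5,0],[0,0,0,1.5,0]]'
python3 -c "
from workcell import env;s=env.read_state();print(s['ft_torque'],s['tcp_rot'][2])"
python3 - <<'E'
from h import *
c=cam("wrist");cv2.imwrite("pics/w17.png",c["pixels"]);s=env.read_state();print(s['ft_torque'],s['tcp_rot'][2])
E
```

```text
clock: 17.13
position: [553.3, -110.2, 56.3]
tcp_rot: [3.141, -0.001, -0.668]
wrist_force: [-3.6, -5.4, 7.4]
finger_gap: 0.101
[-1.14548571  0.57822238  0.26573998] -0.6683128424922615
clock: 17.38
position: [553.3, -110.3, 56.3]
tcp_rot: [3.141, -0.001, -0.747]
wrist_force: [-3.5, -7.5, 7.5]
finger_gap: 0.103
[-1.16080932  0.60736541  0.35293088] -0.7468942139749726
[-1.18606181  0.57638979  0.29612253] -0.7490252223795839
```

View pics/w17.png

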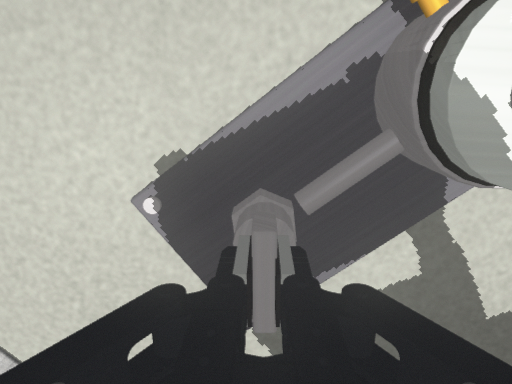

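```bash
python3 -m crank '[[0,0,0,0,0.2],[0,0,0,0,0.5],[0,0,0,0,1],[0,0,0,0,1],[0,0,0,0,1],[0,0,0,0,1],[0,0,-0.02,0,1],[0,0,-0.04,0,1],[0,0,-0.04,0,1],[0,0,0,0,1],[0,0,0,0,1],[0,0,0,0,1]]'
python3 - <<'E'
from h import *
np.set_printoptions(precision=1,suppress=True)
c=cam("wrist");cv2.imwrite("pics/w18.png",c["pixels"]);crop(c,225,140,90,100,6,"pics/w19.png");s=env.read_state();print(s['tcp_rot'][2],s["position"])
c=cam("scene");crop(c,80,130,160,130,4,"pics/s18.png")
E
```

```text
clock: 18.43
position: [553.0, -109.5, 155.6]
tcp_rot: [3.142, 0.0, -0.746]
wrist_force: [-0.1, 0.7, -1.4]
finger_gap: 1.003
-0.7461118929256538 [ 552.6 -109.4  155. ]
```

View pics/w18.png

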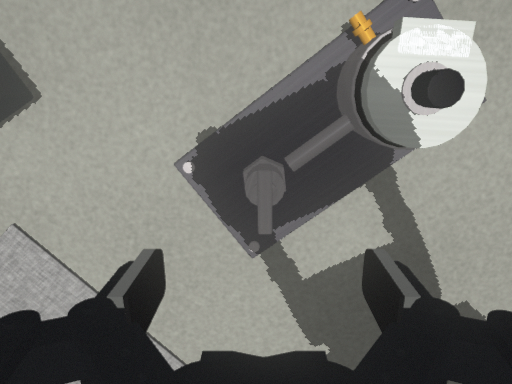

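View pics/s18.png

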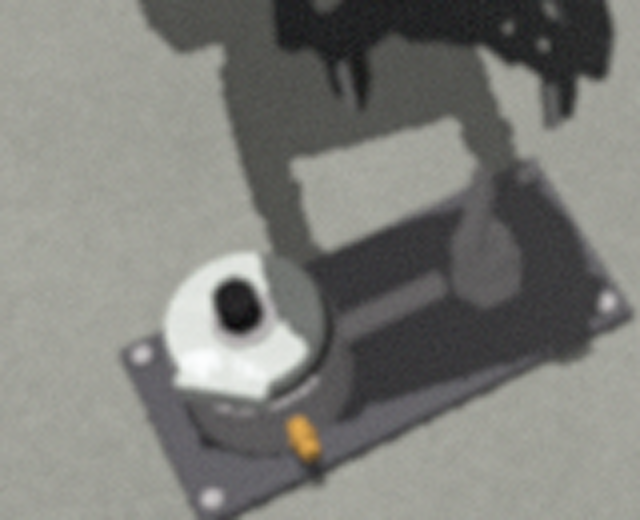

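View pics/w19.png

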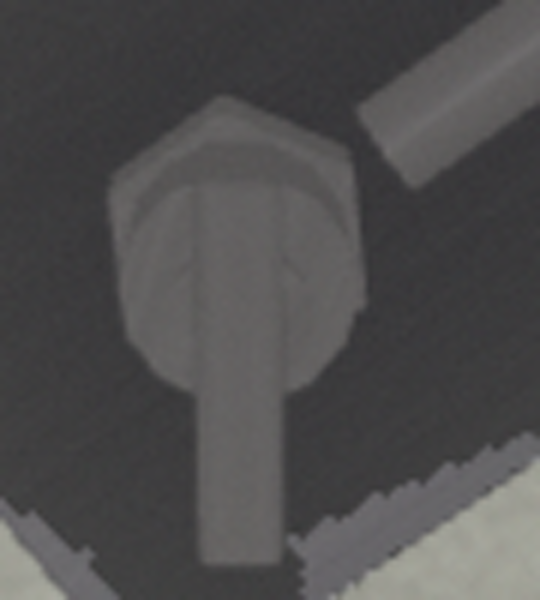

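The bar stayed where it was turned, still parallel to the jaws, the cover sits on the pot, and the arm touches nothing. Handing in.

```bash
python3 -c "
from workcell import env;print(env.hand_in())"
```

```text
the job is handed in; nothing more can be done
None
```

All three steps were carried out and the job was handed in at about 18.5 s of the 61 s allowed. No verdict came back.

- **Cover tipped:** I tipped the cover with a light push near its top, about 1 N or less at the wrist. It landed flat with its knob up about 45 mm from where it stood, and I checked that in the wrist and scene views.
- **Cover placed:** I picked it up by the knob and lowered it until the wrist felt contact, about 12 N. After release its centre measured about (539–540, −234) mm against the pot's mouth at (539.5, −234.3). The different edges I used agree to about 2 mm.
- **Vent plug:** It turned loosely for about 0.35–0.42 rad, then the torque stepped from 0.02 to about 0.3 N m. I went about 0.3 rad further, within the snug range of 0.10–0.60. After release the bar stayed at that angle.

One disagreement: the last torque readings were 0.30–0.35 N m, a little under the 0.39 expected at 0.3 rad. The sensor is noisy at that level, so the taper estimate rests mainly on the turn angle since the torque step. I saw no sign of the bar slipping in the jaws.

I never touched the jar, tip box or beaker, though I did not measure their positions again at the end.

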